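Set the sliding fence to its stop and clamp it

ROBOT

A 6-joint arm with a two-finger parallel gripper is mounted at the origin on a cart in front of the work surface, level with it; the furniture and walls round the work are solid. World frame = base frame: x ahead of the robot, y to its left, z up, the work surface at z = 0. Lengths are in mm, angles in rad, forces in N, time in s.
With the tool pointing down it reaches from about 275 to 750 mm from the base axis. Payload 10.2 kg.
Tool frame: the origin (TCP) lies at the very end of the fingers, on their centre line; the grasp point (between the pads) lies 19 mm behind it; z points along the fingers, y is the direction in which the jaws open and shut (so a half turn about z gives the same grasp; the last joint's range is limited). The gripper opens to 85 mm and grips with 20 to 120 N. Pads are 22 mm wide; open, the fingers measure 114 mm over their backs; the gripper's body (76 mm by 85 mm) begins 54 mm behind the grasp point. The pads swing forward as they close: fully open they stand 13 mm farther back than shut.
Start: joints at [1.052, 0.313, 1.498, -0, 1.331, -0.223], TCP at [153.053, 502.201, 231.294] pointing down, gripper open.
Joint ranges: [-2.94, 2.94], [-0.97, 2.17], [0.19, 2.56], [-1.23, 4.37], [0.02, 3.11], [-2.88, 2.88]. Speed limits (rad/s): [2.39, 2.39, 3.01, 3.14, 3.14, 3.14].

INTERFACE

Orientations are given as a unit quaternion [w, x, y, z].
In Python, from rig import * gives the robot as it stands. The module is installed in compiled form; this text tells all that it offers.
- The arm moves only by the shell command python3 -m crank 'ROWS' [FORCE]. ROWS is a JSON object of lists of equal length, an entry for each row: "dp": the shift along the world's x, y, z in cm, a list of three; "delta_rot": the turn, a rotation vector about the world's x, y, z in degrees, a list of three; "claw": the closure in counts, from 0 (fully open) to 255 (shut). A call has 1 to 10 rows; each row shifts and turns the commanded pose from where the row before left it; what a row does not reach is not made up. A row lasts 1/10 s, in which the tool goes at most 50 mm and 8.59 degrees, less where a joint would pass 70% of its speed; a pose out of reach is approached as far as the arm can. A call is refused whole if a number of a shift passes 5 or a number of a turn 8.59, either way. A call with a gripper value outside its range is refused whole. The fingers move at their own pace and stop on an object; FORCE is the grip in N (left out, the last holds). Time passes only in rows, so rows that do not move let the fingers close. It gives the time, the measured TCP pose, the force and the opening at its end, in the units of the state.
- sense(): the state, without advancing time (a new reading comes with each control period).
- capture(name): name is "side" or "top"; returns (picture, depth): 480x640x3 uint8, red, green, blue; 480x640 float32, mm along the optical axis (not along the pixel's ray), 0 where there is no reading.
- camera_model(name): a dict with "fx", "fy", "cx", "cy" (pixels), "cam_to_world" (4x4, takes a point from camera to world coordinates). Camera axes: x right, y up, looking along -z (the intrinsics and any distortion apply to the point x, -y, -z); pixel columns grow to the right and rows downward; lengths in mm; the calibration is good to about 2 mm. A picture is of the moment at which its call begins. camera_model takes no time and is no camera call.
- finish_job(): hands the job in, once; it reports no verdict.
Trained networks look in the newest picture that a camera, given by its name, has taken for a name from the list of things; names that differ only in an ending like _2 or _b are one class to them, and where a whole thing is asked for, a point or a joint stands for the part that bears it (a point fixed in the world has none). Each returns a list of dicts, best first, with "p" (0 to 1); they miss things now and then, are a little off and sometimes report something else, mostly with a low value. They report only what shows in the picture. A call takes as long as a camera call.
- boxes_of(camera, target): "centre" ([column, row] in pixels, amid what is visible of it).
- masks_of(camera, target): "region" (480x640 bool, what is visible of it) and "centre" ([column, row] in pixels, amid what is visible of it).
- pinpoint(camera, target): "centre" ([column, row] in pixels: a listed point, or the origin of a listed thing).
The state is a dict: "time_s": time; "joints": joint angles; "dq": joint speeds; "tau": joint torques, N m; "eef_pos": TCP position; "ee_rot": TCP orientation; "force": force on the tool from outside, world axes, zero at the start; "wrist_torque": the same for the moment, N m; "grip_width": opening from 0.0 (shut) to 1.0 (fully open).
Only numpy, scipy, OpenCV 4.12 (cv2) and the standard library are available. Lean on these libraries where they do the work, as an engineer would, in place of code of your own. Each camera call takes 0.05 s, during which the arm holds its last target.

TASK

Set the cutting jig on the bench: slide the loose fence along its slots until its face seats against the steel stop, and press it home there for half a second with about 7 newtons, never more than 14. Then let go and turn the black wing nut clockwise nearly to the end of its thread, so that the fence is clamped tight, still against the stop. Leave the other things on the bench where they are.

Things in the scene. Friction and masses are not known exactly. Their poses are not given: they have to be found in the camera images.
- jig_board: Plywood board 100 x 280 x 18 mm screwed down on the bench. Origin: centre of its underside; z up, +y along the length towards the stop: the fence slides along this y axis only.
- fence_center (a point): Centre of the upright wooden fence, 50 mm above the bench: 84 mm wide (x), 18 mm thick (y), 55 mm tall (23 to 78 mm above the bench). Axes as the board's. It stands across the +y end of a slotted plate and is one loose part with it; it starts 25 to 50 mm short of the stop. Its +y face, 9 mm from here, must meet the stop's nose.
- marker_stop: Rigid steel stop fixed on the board at the +y end, 44 x 26 mm, 24 mm tall above the board's top (45 mm above the bench with its screw), with a 12 mm round nose that points to -y, its axis 36 mm above the bench, standing 4 mm out of the block. Origin: straight below the tip of the nose, on the top of the board. Axes as the board's.
- wing_nut (a joint): Turn of the wing nut in rad, growing clockwise seen from above: 0 (slack, wings along the board's x axis) to 1.5 (end of the thread). Starts between 0 and 0.3. The pad meets the plate at about 0.5; from there the clamping force rises by about 20 N per rad, and the nut stays where it is left. About 0.1 N m turns it.
- wing_nut_grip (a point): On the axis of the wing nut, at half the height of its wings (52 mm above the bench). The wings form one bar 46 mm long, 12 mm thick and 26 mm tall (39 to 65 mm above the bench); the bar lies along this point's x axis, which turns with it.
- clamp_pad: Round steel pad 21 mm across under the wing nut; it presses on the plate when the nut is turned clockwise. Origin: centre of its underside.
- rail: The sliding part: the fence and its 5 mm aluminium plate (84 mm wide, reaching 128 mm from the fence towards -y, flat on the board) with two slots over two studs. 0.4 to 0.85 kg; slides with 1.5 to 7 N of friction; about 1 mm of side play. Once it is stopped, the friction can relax and add its share to the force on the stop. Origin: under the fence's centre, on the top of the board. Axes as the board's.
- pencil: Green pencil 121 x 7 mm lying on the bench beside the board's robot side; not to be disturbed. Origin: its underside.
- cork_block: Sanding block 61 x 105 x 31 mm on the bench past the board's +y end; not to be disturbed. Origin: its underside.
- offcut: Wooden offcut 35 x 120 x 15 mm on the bench past the board's -y end; not to be disturbed. Origin: its underside.
- try_square: Try square 110 x 162 x 14 mm on the bench just beyond the long batten (the nearer of two); not to be disturbed. Origin: its underside.

How it is judged:
By the outcome, as a careful person would: the job done as asked, in the order asked, and still so for the second after the job is handed in, with the robot touching nothing.
It also fails if it takes over 72 s, if anything falls off the work surface, if the arm or the gripper's body presses on something with over 40 N, if the wrist force passes 120 N, or if a joint passes its speed limit or range.

## Working session

There is one attempt and no reset: what is moved stays moved. The work goes in short steps, Python scripts to look and compute and a shell command to move; the robot and the scene stay as the last step left them, time stands still between calls to the robot, and variables do not carry over. Pictures are saved under pics/ and viewed, and the job is handed in when it is done.

```bash
mkdir -p pics; ls
python3 - <<'E'
from rig import *
import cv2
print(sense())
for n in("side","top"):
    p,d=capture(n); cv2.imwrite(f"pics/{n}0.png",p[:,:,::-1])
    m=camera_model(n); print(n,m)
E
```

```text
pics
{'time_s': 0.0, 'joints': array([ 1.05159637e+00,  3.13457703e-01,  1.49845662e+00,  1.80593908e-05,
        1.33098318e+00, -2.23386695e-01]), 'dq': array([ 0.00014041,  0.00055464, -0.00081057, -0.00089094,  0.00164976,
        0.00170324]), 'tau': array([ 4.01855423e-04, -4.12267900e+01, -2.59743690e+01, -1.04033415e-04,
        4.12818903e-03, -1.30165310e-05]), 'eef_pos': array([152.91567848, 501.96608278, 230.72377525]), 'ee_rot': array([-2.44885874e-04,  1.47370037e-01,  9.89081213e-01, -6.04786474e-04]), 'force': array([-0.71304824,  0.6871559 , -0.36286887]), 'wrist_torque': array([-0.00113534,  0.0484699 , -0.04478698]), 'grip_width': 1.0000238632342386}
side {'fx': 579.5836472276579, 'fy': 579.5836472276579, 'cx': 328.24248749430785, 'cy': 233.3846967335327, 'cam_to_world': array([[ 9.98883230e-01,  2.79144733e-02, -3.81192313e-02,
         4.99329306e+02],
       [-4.72242021e-02,  5.64726208e-01, -8.23926080e-01,
        -1.05755737e+03],
       [-1.47253360e-03,  8.24806094e-01,  5.65413777e-01,
         7.73151417e+02],
       [ 0.00000000e+00,  0.00000000e+00,  0.00000000e+00,
         1.00000000e+00]])}
top {'fx': 560.3914147940227, 'fy': 560.3914147940227, 'cx': 317.3276820472276, 'cy': 240.2148531822382, 'cam_to_world': array([[-3.54583636e-03,  9.88717908e-01, -1.49747539e-01,
         3.67788167e+02],
       [-9.99895255e-01, -1.40417297e-03,  1.44051381e-02,
         1.83982742e+01],
       [ 1.40323466e-02,  1.49782932e-01,  9.88619323e-01,
         1.03403657e+03],
       [ 0.00000000e+00,  0.00000000e+00,  0.00000000e+00,
         1.00000000e+00]])}
```

View pics/side0.png

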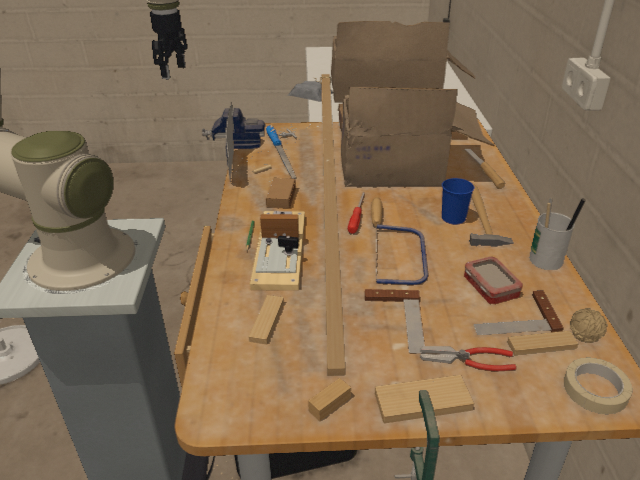

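View pics/top0.png

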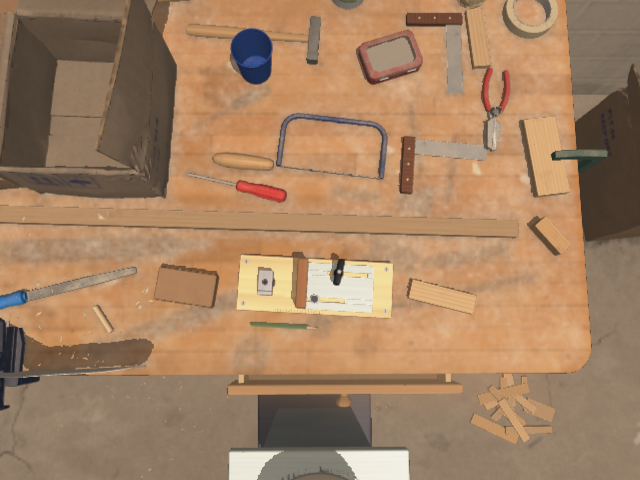

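The top view shows the board at about (238–393, 255–318), with the stop at (265,281), the fence at (300,281) and the wing nut at (339,272). The pencil is at (285,325). The side view shows the same jig around (278,255).

```bash
cat > h.py <<'E'
from rig import *
import numpy as np, cv2
def ray(cam,px):
    m=camera_model(cam);T=np.array(m["cam_to_world"])
    d=np.array([(px[0]-m["cx"])/m["fx"],-(px[1]-m["cy"])/m["fy"],-1.0])
    return T[:3,3],T[:3,:3]@d
def atz(cam,px,z):
    o,d=ray(cam,px);return o+d*(z-o[2])/d[2]
def tri(a,b):
    (o1,d1),(o2,d2)=ray("top",a),ray("side",b)
    A=np.stack([d1,-d2],1);s=np.linalg.lstsq(A,o2-o1,rcond=None)[0]
    p,q=o1+s[0]*d1,o2+s[1]*d2
    return (p+q)/2,np.linalg.norm(p-q)
E
python3 - <<'E'
from h import *
for n in("side","top"):
    p,d=capture(n)
    np.save(f"pics/{n}d0.npy",d)
    x0,x1,y0,y1=(230,400,245,330) if n=="top" else (235,325,200,300)
    c=p[y0:y1,x0:x1,::-1]; f=4.6 if n=="top" else 6
    cv2.imwrite(f"pics/{n}z0.png",cv2.resize(c,None,fx=f,fy=f,interpolation=cv2.INTER_CUBIC))
for t in["jig_board","fence_center","marker_stop","wing_nut_grip","clamp_pad","rail","pencil","cork_block","offcut","try_square"]:
    r={}
    for n in("top","side"):
        l=pinpoint(n,t); r[n]=l
        print(t,n,[(np.round(e["centre"],1).tolist(),round(e["p"],2)) for e in l[:3]])
    if r["top"] and r["side"]:
        P,e=tri(r["top"][0]["centre"],r["side"][0]["centre"]);print("   ",P.round(1),round(e,1))
E
```

```text
jig_board top [([314.3, 283.7], 0.66)]
jig_board side [([284.6, 250.6], 0.82), ([249.9, 236.1], 0.64)]
    [446.5   9.5  -3.5] 5.9
fence_center top [([298.9, 283.7], 0.84)]
fence_center side [([279.1, 226.0], 0.97)]
    [439.4  36.7  46.3] 1.2
marker_stop top [([276.2, 285.2], 0.88)]
marker_stop side [([284.3, 225.7], 0.48)]
    [444.   78.8  18.1] 9.2
wing_nut_grip top [([336.5, 275.3], 0.59)]
wing_nut_grip side [([283.7, 243.2], 0.63)]
    [452.4 -29.9  45.8] 4.5
clamp_pad top []
clamp_pad side [([288.1, 251.5], 0.47)]
rail top [([302.7, 284.9], 0.6), ([300.8, 283.2], 0.22)]
rail side [([279.4, 239.6], 0.79)]
    [439.1  30.3  13.3] 2.2
pencil top [([283.3, 326.9], 0.57)]
pencil side [([244.8, 233.0], 0.68), ([277.7, 228.6], 0.37)]
    [360.7  64.9  10.9] 8.2
cork_block top [([185.6, 287.6], 0.65)]
cork_block side [([279.7, 196.5], 0.62)]
    [ 4.350e+02  2.454e+02 -1.000e-01] 3.4
offcut top [([440.4, 297.5], 0.64)]
offcut side [([266.3, 321.8], 0.63)]
    [ 417.5 -223.8   -2.5] 0.1
try_square top [([442.1, 169.3], 0.58)]
try_square side [([394.9, 323.0], 0.79)]
    [ 664.5 -236.8   -5.5] 3.7
```

View pics/topz0.png

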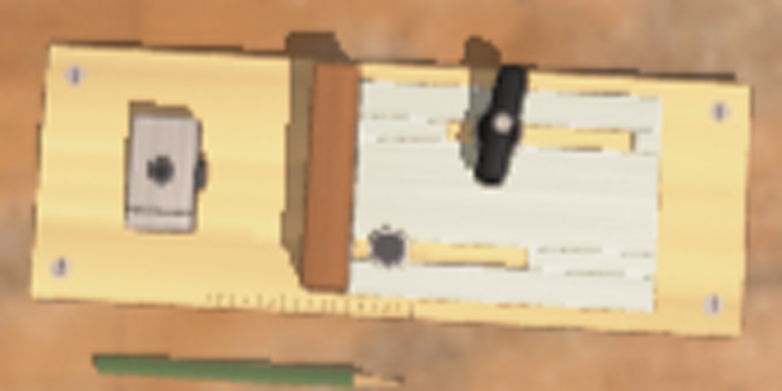

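View pics/sidez0.png

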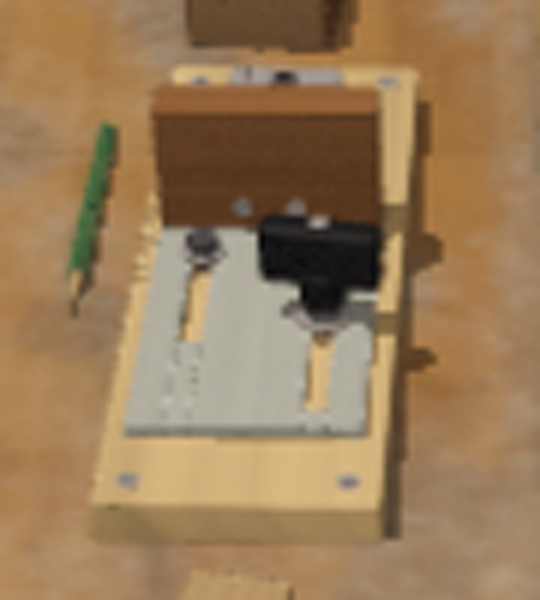

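Run:
```python
from h import *
z=lambda x,y:(230+x/4.6-.0,245+y/4.6)
s=lambda x,y:(235+x/6,200+y/6)
C=[atz("top",z(*q),18) for q in[(50,44),(750,86),(33,297),(742,334)]]
for c in C: print(c.round(1))
print("centre",np.mean(C,0), np.linalg.norm(C[0]-C[1]),np.linalg.norm(C[0]-C[2]))
for a,b in((1,0),(3,2),(2,0),(3,1)):
    d=C[b]-C[a];print(np.degrees(np.arctan2(d[1],d[0])))
print("side corners")
for q in[(92,510),(378,512),(418,70),(172,68)]: print(atz("side",s(*q),18).round(1))
print("nut cap",tri(z(502,122),s(318,222)), atz("top",z(502,122),66))
for q in[(512,68),(490,183)]: print("wing",atz("top",z(*q),65).round(1))
print("fence top corners")
for q in [(315,64),(357,66),(303,290),(348,292)]: print(atz("top",z(*q),78).round(1))
print("stop nose tip",atz("top",z(207,174),36), "block",[atz("top",z(*q),42).round(1) for q in[(130,115),(200,118),(127,225),(195,230)]])
print("stop screw",atz("top",z(161,170),45))
print("plate end",[atz("top",z(*q),23).round(1) for q in[(661,97),(655,310)]])
# depth based clouds
for n in("top",):
    d=np.load(f"pics/{n}d0.npy");m=camera_model(n);T=np.array(m["cam_to_world"])
    v,u=np.mgrid[0:480,0:640]
    P=np.stack([(u-m["cx"])/m["fx"]*d,-(v-m["cy"])/m["fy"]*d,-d],-1)@T[:3,:3].T+T[:3,3]
    for q in[(502,122),(512,90),(490,160),(335,180),(161,140),(450,200),(250,100),(161,330),(387,247)]:
        a,b=z(*q);print(q,P[int(round(b)),int(round(a))].round(1))
```

```text
[495.4 143.1  18. ]
[ 478.1 -134.5   18. ]
[395.9 148.1  18. ]
[ 380.6 -129.1   18. ]
centre [437.51401959   6.90130968  18.        ] 278.1625785676772 99.66977963171124
86.43591036465484
86.85048390075372
-2.846482261293733
-3.2048492264078328
side corners
[ 382.7 -135.3   18. ]
[ 479.8 -141.2   18. ]
[497.3 139.2  18. ]
[397.3 145.7  18. ]
nut cap (array([459.97717366, -33.40231046,  63.80704774]), np.float64(0.5958281698768536)) [459.47170849 -33.31329065  66.        ]
wing [480.1 -37.3  65. ]
wing [436.6 -28.6  65. ]
fence top corners
[480.2  36.9  78. ]
[479.4  21.3  78. ]
[396.5  41.2  78. ]
[395.7  24.7  78. ]
stop nose tip [442.39641161  79.43891525  36.        ] block [array([464.8, 108.9,  42. ]), array([463.6,  81.9,  42. ]), array([422.5, 109.5,  42. ]), array([420.5,  83.5,  42. ])]
stop screw [443.30053796  96.51326032  45.        ]
plate end [array([473.3, -98.5,  23. ]), array([389.9, -94.6,  23. ])]
(502, 122) [458.8 -33.2  64.2]
(512, 90) [470.9 -36.7  65.4]
(490, 160) [445.  -29.6  63.7]
(335, 180) [437.2  29.2  76.8]
(161, 140) [455.7  96.7  43.9]
(450, 200) [433.9 -15.3  21.7]
(250, 100) [472.5  64.4  18.1]
(161, 330) [ 3.827e+02  9.940e+01 -1.000e-01]
(387, 247) [413.7  10.1  33.3]
```

The two views agree to a few mm. The board is yawed about −3.2°. The fence centre is near (438, 31) and the stop nose near y 79.4, which leaves a gap of about 39 mm. The nut axis is near (459.5, −33.4), turned about 0.14 rad.

I'll travel high to a point behind the fence and turn the jaws along the board's x. With shut fingers I can then push with their sides.

```bash
python3 -m crank '{"dp":[[1.8,-3.1,0],[1.8,-3.1,0],[1.8,-3.1,0],[1.8,-3.1,0],[1.8,-3.1,0],[1.8,-3.1,0],[1.8,-3.1,0],[1.8,-3.1,0],[1.8,-3.1,0],[1.8,-3.1,0]],"delta_rot":[[0,0,-7.6],[0,0,-7.6],[0,0,-7.6],[0,0,-7.6],[0,0,-7.6],[0,0,-7.6],[0,0,-7.6],[0,0,-7.6],[0,0,-7.6],[0,0,-7.6]],"claw":[255,255,255,255,255,255,255,255,255,255]}' 30
python3 -m crank '{"dp":[[1.8,-3.1,0],[1.8,-3.1,0],[1.8,-3.1,0],[1.8,-3.1,0],[1.8,-3.1,0],[1.4,-3.1,0],[0,0,-3],[0,0,-3],[0,0,0],[0,0,0]],"delta_rot":[[0,0,0],[0,0,0],[0,0,0],[0,0,0],[0,0,0],[0,0,0],[0,0,0],[0,0,0],[0,0,0],[0,0,0]],"claw":[255,255,255,255,255,255,255,255,255,255]}'
python3 - <<'E'
from h import *
s=sense();print(s["joints"],s["force"])
from scipy.spatial.transform import Rotation as R
q=s["ee_rot"];print(R.from_quat([q[1],q[2],q[3],q[0]]).as_matrix().round(3))
for n in("top","side"):
    p,d=capture(n)
    x0,x1,y0,y1=(210,410,200,340) if n=="top" else (225,335,150,300)
    f=4
    cv2.imwrite(f"pics/{n}1.png",cv2.resize(p[y0:y1,x0:x1,::-1],None,fx=f,fy=f,interpolation=cv2.INTER_CUBIC))
E
```

```text
time_s: 2.2
eef_pos: [333.6, 190.9, 231.5]
ee_rot: [0.0, 0.727, 0.687, 0.0]
force: [0.8, 0.2, -0.6]
grip_width: 0.002
time_s: 3.2
eef_pos: [437.3, 6.2, 172.1]
ee_rot: [0.0, 0.725, 0.689, 0.0]
force: [0.8, 1.3, 1.3]
grip_width: -0.003
[-2.54969824e-01  1.81316300e-01  1.83249988e+00  5.20539389e-06
  1.12759046e+00 -2.03653468e-01] [0.79041237 1.27672042 1.33297292]
[[ 0.051  0.999  0.   ]
 [ 0.999 -0.051 -0.   ]
 [-0.     0.    -1.   ]]
```

View pics/side1.png

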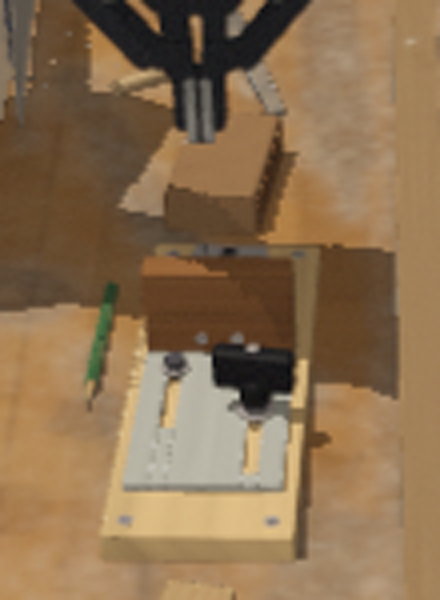

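View pics/top1.png

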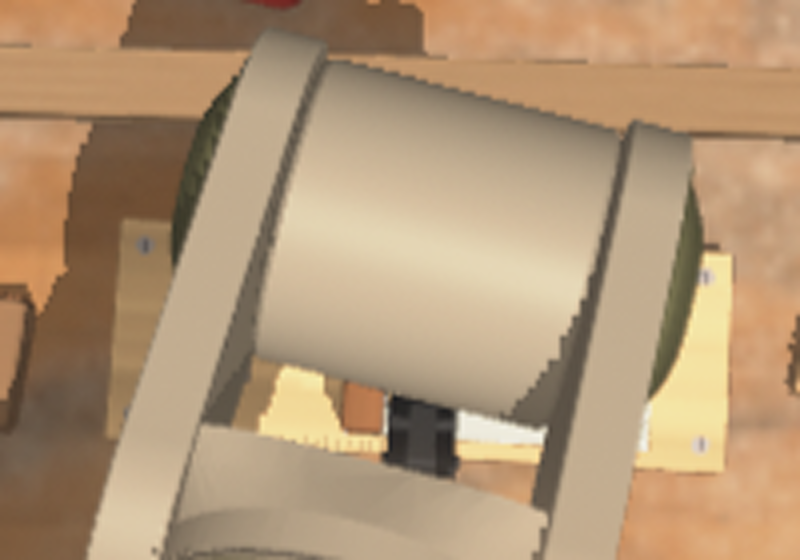

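The side view shows the shut fingers' tip at about (275,184), clear above the plate between the fence and the nut. The top view is mostly hidden by the arm. I'll descend behind the fence.

```bash
python3 -m crank '{"dp":[[0,-0.4,-2],[0,0,-2],[0,0,-2],[0,0,-2],[0,0,-2],[0,0,-1.6],[0,0,-1],[0,0,-0.6],[0,0,0],[0,0,0]],"delta_rot":[[0,0,0],[0,0,0],[0,0,0],[0,0,0],[0,0,0],[0,0,0],[0,0,0],[0,0,0],[0,0,0],[0,0,0]],"claw":[255,255,255,255,255,255,255,255,255,255]}'
python3 - <<'E'
from h import *
o,d=ray("side",(275.2,184.5)); print(atz("side",(275.2,184.5),172).round(1))
for i in range(3):
    p,d=capture("side"); print(sense()["force"].round(2))
cv2.imwrite("pics/side2.png",cv2.resize(p[150:300,225:335,::-1],None,fx=4,fy=4,interpolation=cv2.INTER_CUBIC))
E
```

```text
time_s: 4.3
eef_pos: [437.6, 2.1, 40.0]
ee_rot: [0.001, 0.725, 0.689, 0.0]
force: [0.3, 0.5, -0.3]
grip_width: 0.001
[437.6   4.6 172. ]
[ 0.22 -0.51 -0.02]
[-1.06 -0.46 -0.17]
[0.59 0.1  0.57]
```

View pics/side2.png

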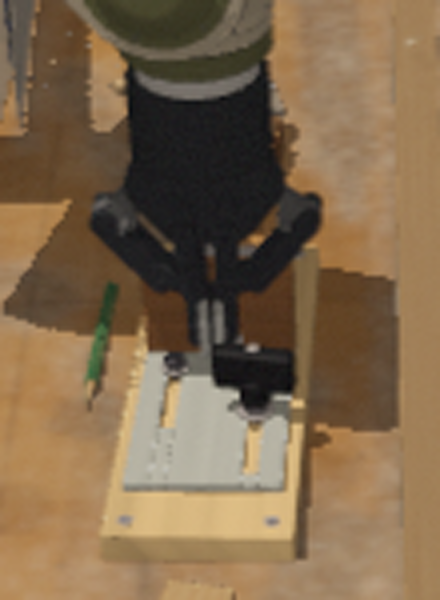

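The side view shows the fingertips behind the fence at about (278,233), clear of the nut and studs. I'll push slowly along the board's y.

```bash
python3 -m crank '{"dp":[[0.01,0.15,0],[0.01,0.15,0],[0.01,0.15,0],[0.01,0.15,0],[0.01,0.15,0],[0.01,0.15,0]],"delta_rot":[[0,0,0],[0,0,0],[0,0,0],[0,0,0],[0,0,0],[0,0,0]],"claw":[255,255,255,255,255,255]}'
python3 -m crank '{"dp":[[0.01,0.15,0],[0.01,0.15,0],[0.01,0.15,0],[0.01,0.15,0]],"delta_rot":[[0,0,0],[0,0,0],[0,0,0],[0,0,0]],"claw":[255,255,255,255]}'
python3 -m crank '{"dp":[[0.01,0.15,0],[0.01,0.15,0],[0.01,0.15,0],[0.01,0.15,0]],"delta_rot":[[0,0,0],[0,0,0],[0,0,0],[0,0,0]],"claw":[255,255,255,255]}'
python3 -m crank '{"dp":[[0.01,0.15,0],[0.01,0.15,0],[0.01,0.15,0],[0.01,0.15,0]],"delta_rot":[[0,0,0],[0,0,0],[0,0,0],[0,0,0]],"claw":[255,255,255,255]}'
```

```text
time_s: 5.05
eef_pos: [437.7, 11.2, 39.3]
ee_rot: [0.0, 0.725, 0.689, -0.0]
force: [-0.9, -1.8, 0.3]
grip_width: 0.0
time_s: 5.45
eef_pos: [438.1, 17.3, 39.3]
ee_rot: [0.0, 0.725, 0.689, -0.0]
force: [0.2, -2.5, -0.8]
grip_width: 0.002
time_s: 5.85
eef_pos: [438.5, 23.3, 39.3]
ee_rot: [0.0, 0.725, 0.689, -0.0]
force: [0.2, -2.3, 0.1]
grip_width: -0.001
time_s: 6.25
eef_pos: [438.9, 29.3, 39.3]
ee_rot: [0.0, 0.725, 0.689, -0.0]
force: [-0.7, -2.6, 0.3]
grip_width: 0.003
```

```bash
python3 -m crank '{"dp":[[0.01,0.15,0],[0.01,0.15,0],[0.01,0.15,0],[0.01,0.15,0],[0.01,0.15,0],[0.01,0.15,0],[0.0,0.1,0],[0.0,0.06,0]],"delta_rot":[[0,0,0],[0,0,0],[0,0,0],[0,0,0],[0,0,0],[0,0,0],[0,0,0],[0,0,0]],"claw":[255,255,255,255,255,255,255,255]}'
python3 - <<'E'
from h import *
for n in("top","side"):
    p,d=capture(n)
    x0,x1,y0,y1=(210,410,200,340) if n=="top" else (225,335,150,300)
    cv2.imwrite(f"pics/{n}3.png",cv2.resize(p[y0:y1,x0:x1,::-1],None,fx=4,fy=4,interpolation=cv2.INTER_CUBIC))
E
```

```text
time_s: 7.05
eef_pos: [439.5, 39.9, 39.3]
ee_rot: [0.0, 0.725, 0.689, 0.0]
force: [0.2, -2.4, 0.3]
grip_width: -0.004
```

View pics/top3.png

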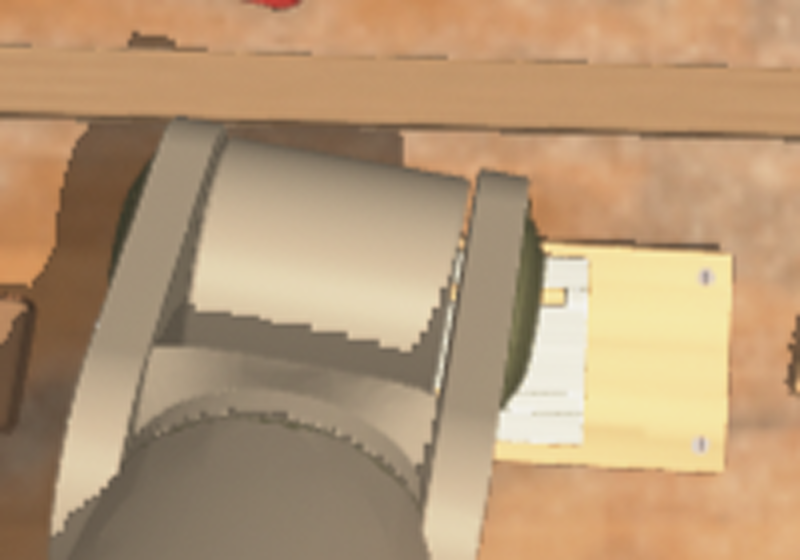

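The top view shows the plate has slid (its end is now at about x=357 in the full image); the arm hides the fence. From here I'll creep.

```bash
Z='"delta_rot":[[0,0,0],[0,0,0],[0,0,0],[0,0,0],[0,0,0]],"claw":[255,255,255,255,255]'
python3 -m crank '{"dp":[[0.01,0.1,0],[0,0.1,0],[0.01,0.1,0],[0,0.06,0],[0,0.04,0]],"delta_rot":[[0,0,0],[0,0,0],[0,0,0],[0,0,0],[0,0,0]],"claw":[255,255,255,255,255]}'
python3 -m crank '{"dp":[[0,0.03,0],[0,0.03,0],[0,0.03,0],[0,0.03,0],[0,0.03,0]],"delta_rot":[[0,0,0],[0,0,0],[0,0,0],[0,0,0],[0,0,0]],"claw":[255,255,255,255,255]}'
```

```text
time_s: 7.65
eef_pos: [439.7, 43.9, 39.3]
ee_rot: [0.0, 0.725, 0.689, 0.0]
force: [0.2, -1.7, 0.6]
grip_width: -0.002
time_s: 8.15
eef_pos: [439.7, 45.3, 39.3]
ee_rot: [0.0, 0.725, 0.689, -0.0]
force: [-0.0, -1.8, -0.1]
grip_width: -0.001
```

```bash
python3 -m crank '{"dp":[[0,0.03,0],[0,0.03,0],[0,0.03,0],[0,0.03,0]],"delta_rot":[[0,0,0],[0,0,0],[0,0,0],[0,0,0]],"claw":[255,255,255,255]}'
```

```text
time_s: 8.55
eef_pos: [439.6, 46.5, 39.3]
ee_rot: [-0.0, 0.725, 0.689, 0.0]
force: [-0.3, -2.2, 0.8]
grip_width: 0.003
```

```bash
python3 -m crank '{"dp":[[0.01,0.03,0],[0,0.03,0],[0,0.03,0]],"delta_rot":[[0,0,0],[0,0,0],[0,0,0]],"claw":[255,255,255]}'
```

```text
time_s: 8.85
eef_pos: [439.7, 47.4, 39.3]
ee_rot: [-0.0, 0.725, 0.689, -0.0]
force: [0.4, -2.8, -0.2]
grip_width: -0.003
```

```bash
python3 -m crank '{"dp":[[0,0.03,0],[0,0.03,0],[0,0.03,0]],"delta_rot":[[0,0,0],[0,0,0],[0,0,0]],"claw":[255,255,255]}'
```

```text
time_s: 9.15
eef_pos: [439.8, 48.3, 39.3]
ee_rot: [0.0, 0.725, 0.689, 0.0]
force: [1.3, -1.5, -0.3]
grip_width: -0.0
```

```bash
python3 -m crank '{"dp":[[0,0.03,0],[0,0.03,0]],"delta_rot":[[0,0,0],[0,0,0]],"claw":[255,255]}'
```

```text
time_s: 9.35
eef_pos: [439.8, 48.9, 39.3]
ee_rot: [0.0, 0.725, 0.689, 0.0]
force: [0.3, -2.4, 0.2]
grip_width: -0.001
```

```bash
python3 -m crank '{"dp":[[0,0.03,0],[0,0.03,0]],"delta_rot":[[0,0,0],[0,0,0]],"claw":[255,255]}'
```

```text
time_s: 9.55
eef_pos: [439.8, 49.3, 39.3]
ee_rot: [0.0, 0.725, 0.689, -0.0]
force: [-1.0, -7.1, -0.5]
grip_width: 0.001
```

```bash
python3 -m crank '{"dp":[[0,0.02,0],[0,0.02,0]],"delta_rot":[[0,0,0],[0,0,0]],"claw":[255,255]}'
```

```text
time_s: 9.75
eef_pos: [439.8, 49.3, 39.4]
ee_rot: [0.0, 0.725, 0.689, -0.0]
force: [-1.4, -9.2, 1.6]
grip_width: 0.002
```

```bash
python3 -m crank '{"dp":[[0,0.02,0],[0,0.02,0]],"delta_rot":[[0,0,0],[0,0,0]],"claw":[255,255]}'
```

```text
time_s: 9.95
eef_pos: [439.8, 49.4, 39.4]
ee_rot: [0.001, 0.725, 0.689, -0.001]
force: [-2.0, -12.3, 0.8]
grip_width: 0.002
```

Contact with the stop is at TCP y≈49.3. The push has reached 12.3 N, so I'll ease it back to about 8 N and hold.

```bash
python3 -m crank '{"dp":[[0,-0.05,0]],"delta_rot":[[0,0,0]],"claw":[255]}'
python3 -m crank '{"dp":[[0,0,0]],"delta_rot":[[0,0,0]],"claw":[255]}'
```

```text
time_s: 10.05
eef_pos: [439.8, 49.2, 39.3]
ee_rot: [0.0, 0.725, 0.689, -0.0]
force: [-0.6, -4.8, 0.6]
grip_width: -0.003
time_s: 10.15
eef_pos: [439.8, 49.3, 39.3]
ee_rot: [0.0, 0.725, 0.689, -0.0]
force: [-1.0, -8.1, 0.3]
grip_width: -0.001
```

```bash
for i in 1 2; do python3 -m crank '{"dp":[[0,0,0],[0,0,0]],"delta_rot":[[0,0,0],[0,0,0]],"claw":[255,255]}' | grep -E "time|force"; done
```

```text
time_s: 10.35
force: [-1.3, -7.8, 0.5]
time_s: 10.55
force: [-1.5, -7.9, 0.6]
```

```bash
for i in 1 2; do python3 -m crank '{"dp":[[0,0,0],[0,0,0],[0,0,0]],"delta_rot":[[0,0,0],[0,0,0],[0,0,0]],"claw":[255,255,255]}' | grep -E "time|force"; done
```

```text
time_s: 10.85
force: [-0.7, -7.0, 0.7]
time_s: 11.15
force: [-0.4, -8.1, 0.3]
```

The push held at about 7.8 N for 1.1 s. Now I'll back off, rise, go over the nut and turn the jaws across the bar.

```bash
python3 -m crank '{"dp":[[0,-0.1,0],[0,-0.4,0],[0,-0.8,0],[0,-0.3,1],[0,0,3],[0,0,3],[0,0,3],[0,0,0]],"delta_rot":[[0,0,0],[0,0,0],[0,0,0],[0,0,0],[0,0,0],[0,0,0],[0,0,0],[0,0,0]],"claw":[255,255,255,255,255,255,255,255]}'
python3 -m crank '{"dp":[[0.2,-0.7,0],[0.2,-0.7,0],[0.2,-0.7,0],[0.2,-0.7,0],[0.2,-0.7,0],[0.2,-0.7,0],[0.2,-0.7,0],[0.2,-0.7,0],[0.2,-0.6,0],[0.2,-0.5,0]],"delta_rot":[[0,0,8.2],[0,0,8.2],[0,0,8.2],[0,0,8.2],[0,0,8.2],[0,0,8.2],[0,0,8.2],[0,0,8.2],[0,0,8],[0,0,8]],"claw":[120,120,120,120,120,120,120,120,120,120]}'
python3 - <<'E'
from h import *
for n in("top","side"):
    p,d=capture(n)
    x0,x1,y0,y1=(210,410,200,340) if n=="top" else (225,335,150,300)
    cv2.imwrite(f"pics/{n}4.png",cv2.resize(p[y0:y1,x0:x1,::-1],None,fx=4,fy=4,interpolation=cv2.INTER_CUBIC))
print(sense()["joints"])
E
```

```text
time_s: 11.95
eef_pos: [441.5, 33.3, 143.2]
ee_rot: [0.003, 0.725, 0.689, 0.002]
force: [0.7, -0.8, -1.0]
grip_width: -0.003
time_s: 12.95
eef_pos: [459.5, -33.6, 139.1]
ee_rot: [-0.0, 0.096, 0.995, 0.0]
force: [-0.5, -0.3, -0.1]
grip_width: 0.529
[-3.28343246e-01  2.74692126e-01  1.80981150e+00  5.64208305e-05
  1.05751033e+00 -1.70141181e+00]
```

View pics/top4.png

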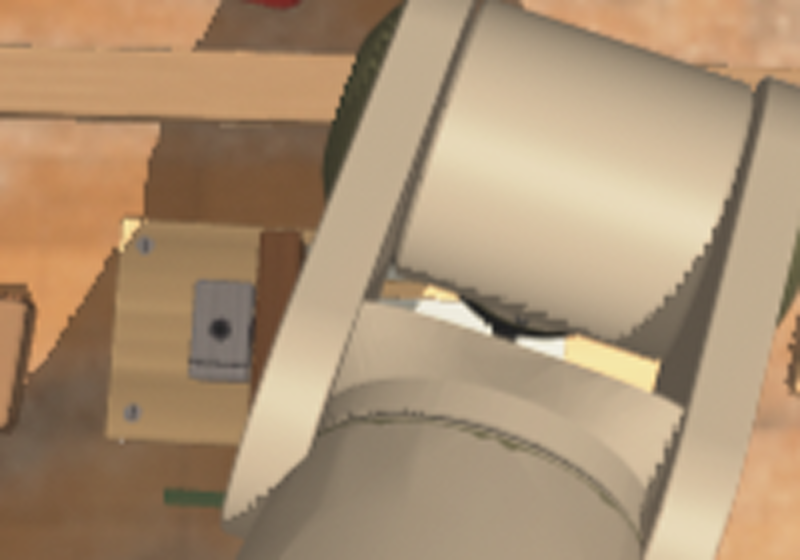

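View pics/side4.png

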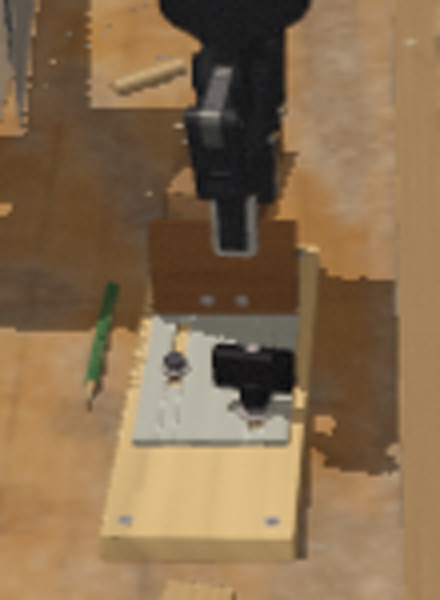

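The fence is against the nose in the top view (around x=275 in the full image), and the jaws are aligned over the nut. I'll descend and grip.

```bash
python3 -m crank '{"dp":[[0,0,-2],[0,0,-2],[0,0,-2],[0,0,-1.5],[0,0,-1],[0,0,-0.5],[0,0,-0.5],[0,0,-0.5],[0,0,0],[0,0,0]],"delta_rot":[[0,0,0],[0,0,0],[0,0,0],[0,0,0],[0,0,0],[0,0,0],[0,0,0],[0,0,0],[0,0,0],[0,0,0]],"claw":[120,120,120,120,120,120,120,120,120,120]}'
python3 - <<'E'
from h import *
for n in("side",):
    p,d=capture(n)
    cv2.imwrite(f"pics/{n}5.png",cv2.resize(p[180:300,235:335,::-1],None,fx=6,fy=5,interpolation=cv2.INTER_CUBIC))
E
```

```text
time_s: 14.05
eef_pos: [459.9, -33.3, 39.5]
ee_rot: [0.0, 0.099, 0.995, -0.0]
force: [0.6, 0.3, 0.7]
grip_width: 0.53
```

View pics/side5.png

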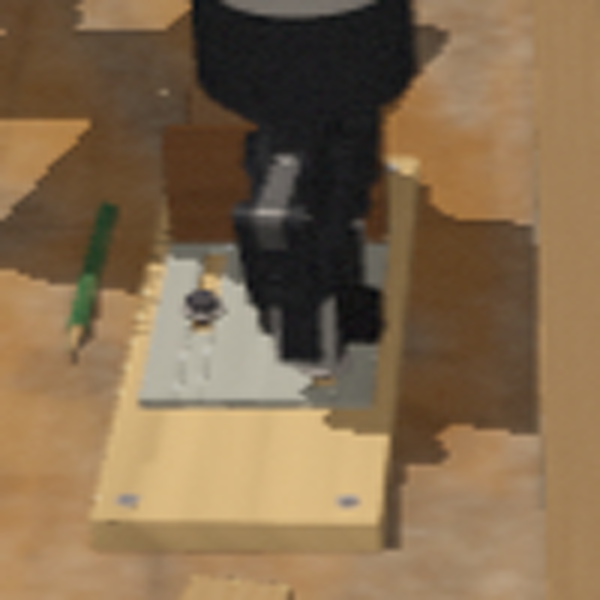

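The side view shows the near finger in front of the bar at about (286,245), with the bar between the jaws. I'll close gently.

```bash
python3 -m crank '{"dp":[[0,0,0],[0,0,0],[0,0,0],[0,0,0],[0,0,0],[0,0,0]],"delta_rot":[[0,0,0],[0,0,0],[0,0,0],[0,0,0],[0,0,0],[0,0,0]],"claw":[255,255,255,255,255,255]}' 25
python3 -c "
from rig import *
print(sense()['wrist_torque'],sense()['force'])"
```

```text
time_s: 14.7
eef_pos: [459.6, -34.9, 39.7]
ee_rot: [-0.0, 0.098, 0.995, -0.002]
force: [-5.5, -12.1, 3.5]
grip_width: 0.175
[-2.15281788  0.88413495 -0.02111358] [ -5.51522207 -12.076613     3.53153743]
```

Both pads grip, but the tool is pulled towards −y: about 12 N, 1.6 mm deflection. I'll relieve that by shifting the command.

```bash
python3 -m crank '{"dp":[[-0.03,-0.08,0],[-0.03,-0.08,0],[0,0,0],[0,0,0]],"delta_rot":[[0,0,0],[0,0,0],[0,0,0],[0,0,0]],"claw":[255,255,255,255]}' 25
python3 -c "
from rig import *
print(sense()['wrist_torque'],sense()['force'])"
```

```text
time_s: 15.1
eef_pos: [459.5, -35.1, 39.7]
ee_rot: [0.001, 0.099, 0.995, -0.0]
force: [-0.7, -3.7, 5.9]
grip_width: 0.175
[-0.61942954  0.11849064 -0.0340639 ] [-0.7103578  -3.72421049  5.94948813]
```

```bash
python3 -m crank '{"dp":[[0,-0.04,0.05],[0,0,0],[0,0,0],[0,0,0],[0,0,0],[0,0,0]],"delta_rot":[[0,0,0],[0,0,-4],[0,0,-4],[0,0,-4],[0,0,-4],[0,0,0]],"claw":[255,255,255,255,255,255]}' 30
python3 -c "
from rig import *
print(sense()['wrist_torque'],sense()['force'])"
```

```text
time_s: 15.7
eef_pos: [459.5, -35.1, 39.8]
ee_rot: [0.0, 0.237, 0.972, 0.0]
force: [3.2, -0.8, 0.1]
grip_width: 0.168
[-0.0926448  -0.48242328  0.04028137] [ 3.23333152 -0.79312134  0.14495057]
```

```bash
python3 -m crank '{"dp":[[0.03,0,0],[0,0,0],[0,0,0],[0,0,0],[0,0,0],[0,0,0]],"delta_rot":[[0,0,-4],[0,0,-4],[0,0,-4],[0,0,-4],[0,0,-4],[0,0,0]],"claw":[255,255,255,255,255,255]}' 30
python3 -c "
from rig import *
print(sense()['wrist_torque'],sense()['force'])"
```

```text
time_s: 16.3
eef_pos: [459.6, -35.0, 39.8]
ee_rot: [0.0, 0.401, 0.916, 0.0]
force: [1.4, 0.4, 1.0]
grip_width: 0.169
[-0.07474778 -0.31557882  0.03151398] [1.39689398 0.40942718 0.99037249]
```

```bash
python3 -m crank '{"dp":[[0,0,0],[0,0,0],[0,0,0],[0,0,0],[0,0,0],[0,0,0]],"delta_rot":[[0,0,-4],[0,0,-4],[0,0,-4],[0,0,-4],[0,0,-4],[0,0,0]],"claw":[255,255,255,255,255,255]}' 30
python3 -c "
from rig import *
print(sense()['wrist_torque'],sense()['force'])"
```

```text
time_s: 16.9
eef_pos: [459.6, -35.0, 39.8]
ee_rot: [0.0, 0.554, 0.833, 0.0]
force: [2.4, 0.6, 0.6]
grip_width: 0.17
[ 0.13253956 -0.49117542  0.05151905] [2.44269156 0.61441651 0.55502231]
```

```bash
python3 -m crank '{"dp":[[0,0,0],[0,0,0],[0,0,0],[0,0,0],[0,0,0]],"delta_rot":[[0,0,-3],[0,0,-3],[0,0,-3],[0,0,-2],[0,0,0]],"claw":[255,255,255,255,255]}' 30
python3 -c "
from rig import *
print(sense()['wrist_torque'],sense()['force'])
import numpy as np
m=masks_of
"
```

```text
time_s: 17.4
eef_pos: [459.6, -35.0, 39.8]
ee_rot: [0.0, 0.63, 0.776, 0.0]
force: [3.3, 1.6, 0.3]
grip_width: 0.173
[ 0.24662601 -0.56585205  0.10045131] [3.34931967 1.61973391 0.29602961]
```

```bash
python3 -m crank '{"dp":[[0,0,0],[0,0,0],[0,0,0],[0,0,0]],"delta_rot":[[0,0,-2],[0,0,-2],[0,0,0],[0,0,0]],"claw":[255,255,255,255]}' 30
python3 -c "
from rig import *
print(sense()['wrist_torque'],sense()['force'])
"
```

```text
time_s: 17.8
eef_pos: [459.7, -35.1, 39.8]
ee_rot: [0.0, 0.657, 0.754, 0.0]
force: [4.4, 2.1, -0.1]
grip_width: 0.174
[ 0.49427394 -0.82165168  0.12399182] [ 4.43499005  2.11446703 -0.0546978 ]
```

```bash
python3 -m crank '{"dp":[[0.04,0.02,0],[0,0,0],[0,0,0],[0,0,0],[0,0,0],[0,0,0],[0,0,1],[0,0,3],[0,0,4],[0,0,4]],"delta_rot":[[0,0,0],[0,0,0],[0,0,0],[0,0,0],[0,0,0],[0,0,0],[0,0,0],[0,0,0],[0,0,0],[0,0,0]],"claw":[255,255,120,120,120,120,120,120,120,120]}'
python3 -m crank '{"dp":[[0,-4,0],[0,-4,0],[0,-4,0],[0,-4,0],[0,-4,0],[0,-4,0],[0,-4,0],[0,0,0]],"delta_rot":[[0,0,0],[0,0,0],[0,0,0],[0,0,0],[0,0,0],[0,0,0],[0,0,0],[0,0,0]],"claw":[120,120,120,120,120,120,120,120]}'
python3 - <<'E'
from h import *
for n in("top","side"):
    p,d=capture(n)
    x0,x1,y0,y1=(230,400,245,330) if n=="top" else (235,325,200,300)
    f=4.6 if n=="top" else 6
    cv2.imwrite(f"pics/{n}6.png",cv2.resize(p[y0:y1,x0:x1,::-1],None,fx=f,fy=f,interpolation=cv2.INTER_CUBIC))
E
```

```text
time_s: 18.8
eef_pos: [459.4, -34.9, 161.8]
ee_rot: [-0.0, 0.658, 0.753, -0.0]
force: [1.0, -0.6, 0.8]
grip_width: 0.523
time_s: 19.6
eef_pos: [459.2, -319.0, 160.2]
ee_rot: [0.001, 0.66, 0.751, -0.0]
force: [0.2, 0.7, -0.1]
grip_width: 0.531
```

View pics/top6.png

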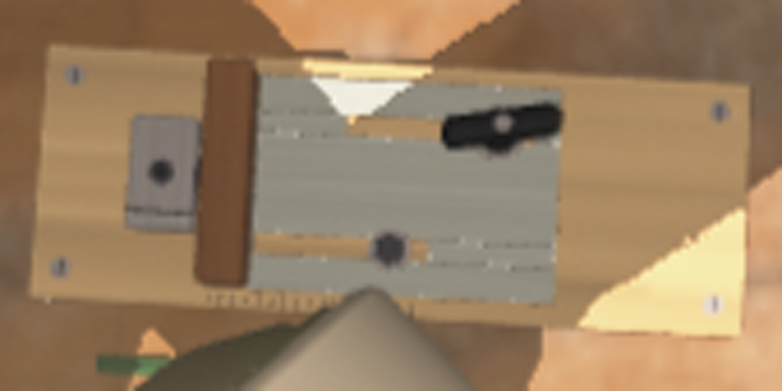

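View pics/side6.png

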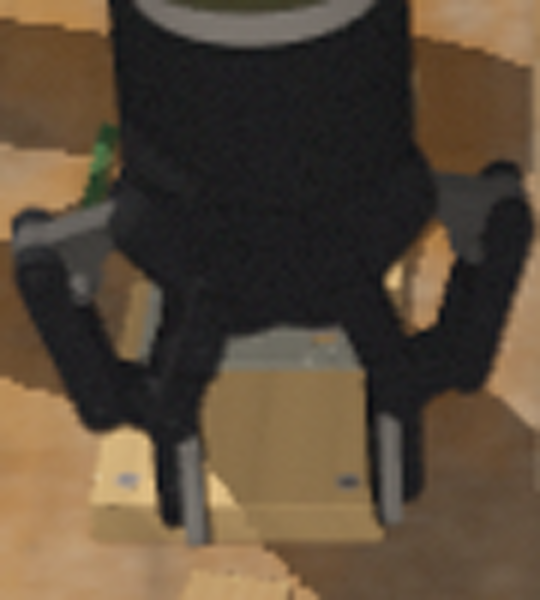

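The top view shows the fence's face on the stop's nose and the wing bar now nearly along the board, from about (326,274) to (352,271). I'll measure the nut's angle from the picture.

Run:
```python
from h import *
z=lambda x,y:(230+x/4.6,245+y/4.6)
p,d=capture("top")
g=p.max(2); 
m=np.zeros((480,640),np.uint8); m[262:282,320:356]=(g[262:282,320:356]<50)
n,l,st,_=cv2.connectedComponentsWithStats(m); k=1+np.argmax(st[1:,4]); v,u=np.where(l==k)
P=np.array([atz("top",(a,b),64)[:2] for a,b in zip(u,v)])
(c,s,ang)=cv2.minAreaRect(P.astype(np.float32)); print(len(u),c,s,ang)
w,V=np.linalg.eigh(np.cov(P.T)); e=V[:,1]; a=np.degrees(np.arctan2(e[1],e[0])); print("pca angle",a)
a1=atz("top",z(447,125),64);b1=atz("top",z(560,113),64)
e=(a1-b1);print("hand",np.degrees(np.arctan2(e[1],e[0])))
C=[atz("top",z(*q),18) for q in[(50,44),(750,86),(33,297),(742,334)]]
print("fence +y face",[atz("top",z(*q),78).round(1) for q in[(210,60),(197,283),(256,62),(247,286)]])
```

```text
144 (457.41802978515625, -31.932296752929688) (14.26538372039795, 42.85490798950195) 8.023724555969238
pca angle 98.29330798050627
hand 95.94581921680083
fence +y face [array([481.8,  76.1,  78. ]), array([399.1,  80.2,  78. ]), array([481. ,  58.9,  78. ]), array([398. ,  61.8,  78. ])]
```

Run:
```python
import cv2,numpy as np
from h import *
# same scale: fence left edge profile at full-image rows 260-275
a=cv2.resize(cv2.imread("pics/top4.png"),(200,140),interpolation=cv2.INTER_AREA)  # x0=210,y0=200
p,d=capture("top"); b=p[200:340,210:410,::-1]
for r in range(61,82,4):
    f=lambda im:im[r,55:82].astype(float).sum(1)
    print(r+200,f(a).astype(int)[5:16],f(b).astype(int)[5:16])
for t in("fence_center","marker_stop","pencil","cork_block","offcut","try_square"):
    print(t,[(np.round(e["centre"],1).tolist(),round(e["p"],2)) for e in pinpoint("top",t)[:1]])
o=[(x["centre"]) for x in pinpoint("top","fence_center")]
if o: print(atz("top",o[0],50).round(1))
```

```text
261 [355 355 356 356 319 224 227 231 230 226 228] [368 369 372 368 339 226 236 240 239 234 237]
265 [373 375 375 365 303 224 224 228 228 226 229] [386 388 387 379 316 226 239 237 236 235 237]
269 [371 373 374 363 266 222 227 227 226 227 230] [386 387 387 385 272 230 235 237 233 234 237]
273 [348 353 319 245 228 224 227 230 225 227 228] [360 366 335 252 234 233 236 236 234 235 240]
277 [352 353 321 273 216 219 227 228 227 227 240] [364 368 328 289 219 229 235 234 237 236 239]
281 [357 340 239 174 210 220 225 228 226 283 442] [372 362 248 175 220 232 236 236 234 238 240]
fence_center [([278.6, 282.0], 0.76)]
marker_stop [([273.7, 281.8], 0.75)]
pencil []
cork_block [([188.9, 286.1], 0.56)]
offcut [([439.6, 298.2], 0.71)]
try_square [([439.9, 163.9], 0.65)]
[442.8  72.3  50. ]
```

The fence edge has not moved between before and after the clamping (less than about 0.1 px), the nut reads about 1.37–1.41 rad, and the robot is clear.

```bash
python3 -c "
from rig import *
print(finish_job()); print(sense()['time_s'])"
```

```text
the job is handed in; nothing more can be done
None
the job is handed in; nothing more can be done
```

The job is handed in: the fence sits against the steel stop and the wing nut is turned down to about 1.38 rad of 1.5. It took about 20 s of the 72 s allowed.

- **Seating the fence:** I slid it with shut fingers against about 2.4 N of friction. The push peaked briefly at about 12.3 N when it met the stop. I eased that back and held about 7.8 N for 1.1 s, then let go.
- **Turning the nut:** I gripped the wings and turned them clockwise by about 71°. The tool angle gives 1.38 rad; the top picture gives 1.37 to 1.41.
- **Gripping the nut:** my first estimate of its centre was off by about 1.6 mm. That put about 12 N of side load on it until I shifted the tool. The pads also read about 15 mm on a bar given as 12 mm; I did not find out why.
- **Fence check:** in the top pictures, the fence edge did not move between before and after clamping (within about 0.2 mm), and it shows against the stop's nose.
- **Other things on the bench:** the detector found the offcut, the cork block and the try square within a few pixels of where they started. It did not report the pencil, which the arm partly hid in the last top picture. The part still showing was where it was before, and nothing of mine passed near it.

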